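# Wedge a reference cell tight in the spectrometer clamp

### The arm

A 6-joint arm with a two-finger parallel gripper is mounted at the origin on the work surface. World frame = base frame: x ahead of the robot, y to its left, z up, the work surface at z = 0. Lengths are in m, angles in rad, forces in N, time in s.
With the tool pointing down it reaches from about 0.375 to 0.925 m from the base axis. Payload 5.7 kg.
Tool frame: the origin (TCP) lies midway between the tips of the shut fingers; the grasp point (between the pads) lies 19 mm behind it; z points along the fingers, y is the line along which they close (so a half turn about z gives the same grasp; the last joint's range is limited). The gripper opens to 88 mm and grips with 3 to 60 N. Pads are 20 mm wide; open, the fingers measure 115 mm over their backs; the gripper's body (75 mm by 178 mm) begins 61 mm behind the grasp point.
Start: joints at [-1.319, 0.359, 1.51, -0, 1.272, -0.115], TCP at [0.215, -0.56, 0.223] pointing down, gripper open.
Joint ranges: [-2.97, 2.97], [-1.01, 2.36], [0.21, 2.38], [-0.96, 4.11], [0.2, 2.71], [-2.98, 2.98]. Speed limits (rad/s): [2.39, 2.39, 3.14, 3.14, 3.14, 3.14].

### API

Orientations are given as a unit quaternion [x, y, z, w].
In Python, from bench import move_ptp, servo_line, goto_joints, move_gripper, sleep, inverse_kinematics, capture, PlanningError, close_job, spot_in, silhouettes, current_clock, current_joint_pos, current_qvel, current_joint_torque, current_position, current_orientation, current_force, current_torque, current_finger_gap, current_grip_force gives the robot as it stands. Calls block until the motion is done:
- move_ptp(position, orientation): joint-space move of the TCP to a pose.
- servo_line(position, orientation=None, rate=0.15, contact_N=None): straight line of the TCP; orientation=None keeps the orientation; rate is the mean speed in m/s. With contact_N (N) it stops when the force on the tool has changed by that much, and returns True; else False.
- goto_joints(angles): joint-space move.
- move_gripper(opening): finger opening in m; the grip force is fixed at half the most; returns when the fingers have stopped.
- sleep(seconds).
- inverse_kinematics(position, orientation): joint angles nearest the present ones, or None.
- capture(name): name is "scene" or "top" or "wrist"; returns a dict with "image" (384x512x3 uint8, blue, green, red), "range_z" (384x512 float32, m along the optical axis (not along the pixel's ray), 0 where there is no reading), "intrinsics" (3x3 intrinsics, pixels), "R" (3x3) and "t" (3): a world point X has camera coordinates R X + t. Camera axes: x right, y down, z forward; pixel columns grow to the right and rows downward; lengths in m; the calibration is good to about 2 mm. A picture is of the moment at which its call begins.
A pose or a line that the arm cannot do raises PlanningError and nothing moves.
- close_job(): hands the job in; it is judged then, once.
Trained networks look in the newest picture that a camera, given by its name, has taken for a name from the list of things; names that differ only in an ending like _2 or _b are one class to them, and where a whole thing is asked for, a point or a joint stands for the part that bears it (a point fixed in the world has none). Each returns a list of dicts, best first, with "conf" (0 to 1); they miss things now and then, are a little off and sometimes report something else, mostly with a low value. They report only what shows in the picture. A call takes as long as a camera call. They do not tell look-alikes from the thing itself.
- spot_in(camera, query): "xy" ([column, row] in pixels, amid what is visible of it).
- silhouettes(camera, query): "region" (384x512 bool, what is visible of it) and "xy" ([column, row] in pixels, amid what is visible of it).
Readings, each from a call of its own:
- current_clock(): time.
- current_joint_pos(): joint angles.
- current_qvel(): joint speeds.
- current_joint_torque(): joint torques, N m.
- current_position(): TCP position.
- current_orientation(): TCP orientation.
- current_force(): force on the tool from outside, world axes, zero at the start.
- current_torque(): the same for the moment, N m.
- current_finger_gap(): finger opening in m.
- current_grip_force(): force on a finger pad.
Only numpy, scipy, OpenCV 4.12 (cv2) and the standard library are available. Lean on these libraries where they do the work, as an engineer would, in place of code of your own. Each camera call takes 0.05 s, during which the arm holds its last target. There are 200 camera calls.

### The job

Lock the navy reference cell in its bench clamp: take the yellow-headed wedge from the rack, stand it point down in the slot beside the cell with its sloped side (black stripe) towards the sloped wall, and press or tap it straight down until it locks tight, at a push of about 15 N. Press gently: the cell cracks if it is squeezed much harder than that, and a wedge left loose is no use. Let go of the wedge and leave the grey spare wedge and everything else on the bench alone.

Things in the scene. Friction and masses are not known exactly. Their poses are not given: they have to be found in the camera images.
- wedge: Yellow-headed wedge, point down in the rack, 107 mm tall, 90 g. Origin: middle of the foot (24 mm in x by 5 mm in y); z up to the head. Its face at y = -2.5 mm is upright; the opposite face slopes out 1 in 6 (y = 2.5 mm at the foot, 16.7 mm under the head). Blade 24 mm wide in x. The head, 85 to 107 mm above the foot, is a block 28 (x) by 26 (y) mm centred at y = +7 mm
- wedge_head (a point): Centre of the top face of the yellow head: 107 mm above the foot, 7 mm to +y of the wedge's origin. Press here; grip the head across its y or x. A black stripe on the top marks the sloped (+y) side. Axes as the wedge's
- spare: Grey-headed spare wedge of the same shape in the rack's other pocket; leave it
- rack: Grey rack fixed to the bench, 130 (x) by 60 (y) by 38 (z) mm, origin under its centre. Two pockets 70 mm apart in x, 30 mm deep; the wedges stand in them loosely, a little tilted, feet 8 mm above the bench, their y along the rack's y. Which wedge is in which pocket varies
- clamp: Fixed bench clamp, aluminium base 110 (x) by 135 (y) by 14 mm, pale grey uprights; origin on the bench under the bay, z up. Along y: a stop with a black sprung jaw (20 N per mm) at -y, the cell, the slot, the sloped wall at +y. Where the stop is set differs by up to 5 mm and cannot be read off, so the foot is anywhere from 28 to 60 mm below the slot mouth when the wedge begins to grip
- slot (a point): In the slot mouth, 86 mm above the bench like all tops there; midway in x, 6 mm to -y of the sloped wall's upper edge. The mouth is free 3 mm to -y and 6 mm to +y of it, and 30 mm long in x between guides. The wall slopes 1 in 6 as the wedge does, so the slot narrows downwards; it is open down to the bench. Put the foot in 1 to 2 mm to +y of this point. +y is towards the sloped wall
- carrier: Reference cell: navy block 60 (x) by 30 (y) by 72 (z) mm with white tile on top and ends, 300 g, standing loose in the clamp between stop and slot; origin: centre of its underside, 14 mm above the bench. It slides up to 5 mm to -y until it meets the stop; from there the push on the wedge rises by 3 to 6 N per mm of depth
- apple: Red apple, 76 mm wide, a bystander; origin under its centre
- beaker: Glass beaker 70 mm wide, 90 mm tall, a bystander; origin under its centre
- reagent: Amber bottle with blue cap, 60 mm wide, 150 mm tall, a bystander; origin under its centre
- driver: Screwdriver lying on the bench, a bystander
- sample_jar: Jar 56 mm wide, 60 mm tall, a bystander; origin under its centre
Things that resemble listed ones, but are neither listed nor needed, are in the scene too. Of the things that look like the carrier, the middle-sized one is meant.

How it is judged:
By the outcome, as a careful person would: the job done as asked, in the order asked, and still so for the second after the job is handed in, with the robot touching nothing.
It also fails if it takes over 54 s, if anything falls off the work surface, if the arm or the gripper's body presses on something with over 40 N, if the wrist force passes 120 N, or if a joint passes its speed limit or range.

## Working session

There is one attempt and no reset: what is moved stays moved. The work goes in short steps, each a Python script; the robot and the scene stay as the last script left them, time stands still between calls to the robot, and variables do not carry over. Pictures are saved under pics/ and viewed, at most 10 in all, crops included, and the job is handed in when it is done.

```bash
mkdir -p pics; ls; cat > h.py <<'E'
import numpy as np, cv2
from bench import *
def px2w(c,u,v,z=None):
    K,R,t=c["intrinsics"],c["R"],c["t"]
    r=np.linalg.inv(K)@np.array([u,v,1.])
    if z is None:
        return R.T@(r*c["range_z"][int(round(v)),int(round(u))]-t)
    o=-R.T@t; d=R.T@r
    return o+d*(z-o[2])/d[2]
def cloud(c):
    K,R,t=c["intrinsics"],c["R"],c["t"]
    v,u=np.mgrid[:384,:512]; Z=c["range_z"]
    P=np.stack([(u-K[0,2])/K[0,0]*Z,(v-K[1,2])/K[1,1]*Z,Z],-1)
    W=(P-t)@R; W[Z<=0]=np.nan
    return W
E
python3 - <<'E'
from h import *
ims=[]
for n in ("scene","top"):
    c=capture(n); ims.append(c["image"]); np.savez(f"pics/{n}.npz",**c)
    print(n,c["intrinsics"].round(1).tolist(),(-c["R"].T@c["t"]).round(3))
    for q in ("wedge","spare","rack","clamp","carrier"):
        for d in spot_in(n,q)[:4]:
            u,v=d["xy"]; print(q,round(d["conf"],2),np.round([u,v]),px2w(c,u,v).round(3))
    cv2.imwrite(f"pics/{n}.png",cv2.resize(c["image"],(800,600)))
print(current_clock(),current_force())
E
```

```text
pics
scene [[396.7, 0.0, 255.0], [0.0, 396.7, 196.3], [0.0, 0.0, 1.0]] [0.938 0.517 0.987]
wedge 0.63 [250. 153.] [ 0.457 -0.157  0.079]
spare 0.44 [231. 163.] [ 0.537 -0.14   0.101]
rack 0.88 [239. 175.] [ 0.515 -0.129  0.039]
clamp 0.8 [288. 254.] [0.575 0.182 0.071]
carrier 0.94 [246. 257.] [0.675 0.136 0.096]
carrier 0.69 [316. 214.] [0.423 0.123 0.054]
carrier 0.62 [288. 235.] [0.545 0.144 0.086]
top [[352.1, 0.0, 253.7], [0.0, 352.1, 189.4], [0.0, 0.0, 1.0]] [0.342 0.004 1.127]
wedge 0.61 [311. 214.] [ 0.45  -0.162  0.113]
rack 0.81 [305. 206.] [ 0.483 -0.158  0.039]
clamp 0.63 [203. 196.] [0.511 0.154 0.084]
carrier 0.85 [218. 148.] [0.657 0.109 0.096]
carrier 0.66 [212. 193.] [0.52  0.127 0.086]
0.6 [ 0.47253303  0.59404232 -0.16786963]
```

View pics/top.png

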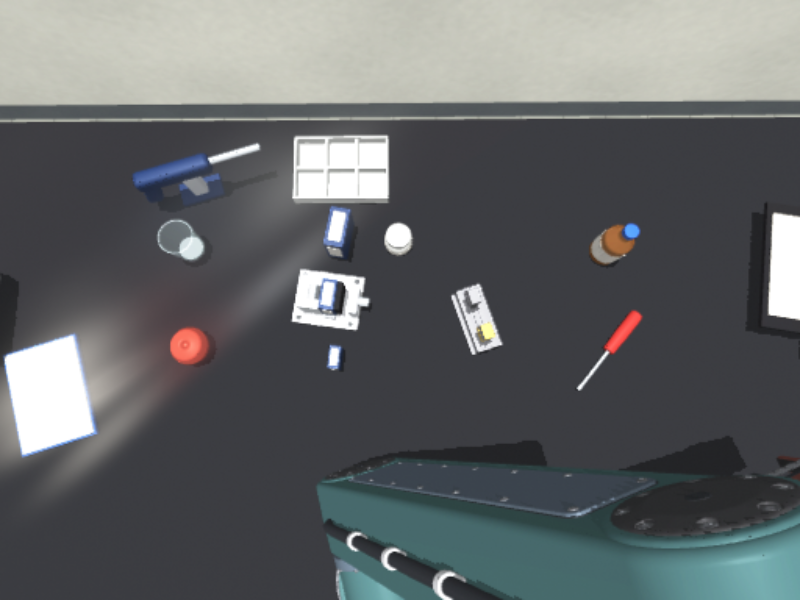

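View pics/scene.png

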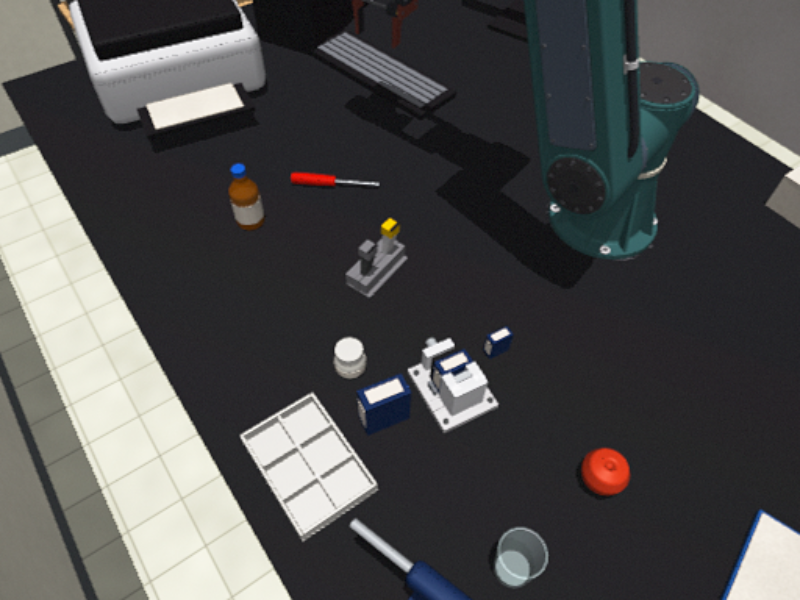

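The top view (800x600) shows three candidate cells: large at (338,231), the one in the clamp at (329,296), and small at (335,357). The middle-sized one is in the clamp and fits. The yellow wedge is at (487,331), the grey spare at (472,297). The sloped wall is on the image left (world +y), and the clamp yaw is about -7°. Next I'll look from close above both.

```bash
cat >> h.py <<'E'
from scipy.spatial.transform import Rotation as Ro
def down(phi,tilt=None):
    "tool down, tool y along world yaw phi (rad)"
    y=np.array([np.cos(phi),np.sin(phi),0]); z=np.array([0,0,-1.]); x=np.cross(y,z)
    return Ro.from_matrix(np.stack([x,y,z],1)).as_quat()
E
python3 - <<'E'
from h import *
print(Ro.from_quat(current_orientation()).as_matrix().round(2).tolist())
d=np.radians
def look(p,phi,n):
    q=down(phi); print(n,inverse_kinematics(p,q))
    move_ptp(p,q); c=capture("wrist"); np.savez(f"pics/{n}.npz",**c)
    print(c["intrinsics"].round(1).tolist(),"cam",(-c["R"].T@c["t"]).round(3),"axis",c["R"][2].round(2),current_clock())
    return c["image"]
a=look([0.50,0.15,0.32],d(83),"wclamp")
b=look([0.47,-0.155,0.32],d(111),"wrack")
cv2.imwrite("pics/w.png",cv2.resize(np.hstack([a,b]),(800,300)))
E
```

```text
[[0.93, 0.36, -0.0], [0.36, -0.93, 0.0], [-0.0, -0.0, -1.0]]
wclamp [ 1.59082069e-01  1.67916246e-01  1.53335767e+00 -4.44089210e-16
  1.44031874e+00 -1.28954121e+00]
[[307.4, 0.0, 249.6], [0.0, 307.4, 193.5], [0.0, 0.0, 1.0]] cam [0.425 0.16  0.484] axis [ 0.27 -0.03 -0.96] 3.3667
wrack [-4.58229712e-01  1.25219320e-01  1.58524621e+00 -4.44089210e-16
  1.43112712e+00 -2.39554518e+00]
[[307.4, 0.0, 249.6], [0.0, 307.4, 193.5], [0.0, 0.0, 1.0]] cam [ 0.399 -0.181  0.484] axis [ 0.26  0.1  -0.96] 4.5917
```

View pics/w.png

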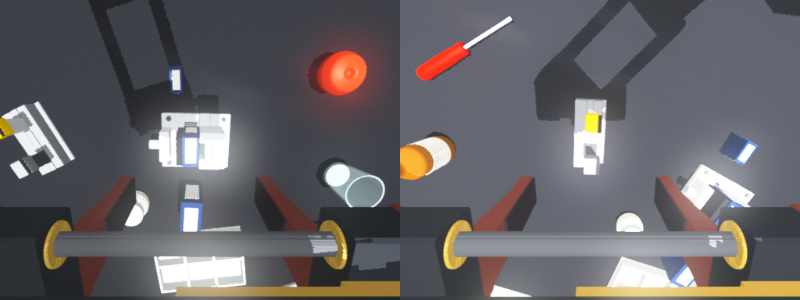

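The left half shows the clamp at (195,140) in the wrist view, with its wall on the image right. The right half shows the rack with the yellow head at (593,122). Next I'll fit the geometry from depth and enlarge both.

```bash
python3 - <<'E'
from h import *
L=lambda n:dict(np.load(f"pics/{n}.npz"))
cr=[]
for n,ctr in (("wclamp",(.52,.15)),("wrack",(.47,-.155))):
    c=L(n);W=cloud(c)
    near=(np.hypot(W[...,0]-ctr[0],W[...,1]-ctr[1])<.1)
    def rect(m,name):
        p=W[m][:,:2].astype(np.float32)
        if len(p)<5: print(name,len(p));return
        r=cv2.minAreaRect(p*1000); print(name,len(p),"c",np.round(r[0],1),"s",np.round(r[1],1),"ang",round(r[2],1),"z",np.nanmedian(W[m][:,2]).round(4))
    hsv=cv2.cvtColor(c["image"],cv2.COLOR_BGR2HSV)
    if n=="wclamp":
        rect(near&(abs(W[...,2]-.014)<.005)&(hsv[...,2]>90),"base"); rect(near&(abs(W[...,2]-.086)<.005),"tops")
        m=near&(abs(W[...,2]-.086)<.005); k,lab,st,_=cv2.connectedComponentsWithStats(m.astype(np.uint8))
        for i in range(1,k): rect(lab==i,f"top{i}")
        ys,xs=np.where(m)
    else:
        rect(near&(abs(W[...,2]-.038)<.005),"racktop")
        ye=(hsv[...,0]>20)&(hsv[...,0]<35)&(hsv[...,1]>120)&near
        rect(ye,"yellow"); rect(ye&(W[...,2]>.105),"ytop")
        print(np.nanpercentile(W[ye][:,2],[5,25,50,75,95]).round(4))
        pts=W[ye&(W[...,2]>.105)]; A=np.c_[pts[:,:2]-pts[:,:2].mean(0),np.ones(len(pts))]
        print("plane",np.linalg.lstsq(A,pts[:,2],rcond=None)[0].round(3),pts.mean(0).round(4))
        ys,xs=np.where(near&(W[...,2]>.03))
    u0,v0=int(np.mean(xs)),int(np.mean(ys))
    cr.append(cv2.resize(c["image"][max(v0-50,0):v0+50,u0-33:u0+33],(396,600),interpolation=cv2.INTER_CUBIC)); print(u0-33,v0-50)
cv2.imwrite("pics/crop.png",np.hstack(cr))
c=L("top"); W=cloud(c)
hsv=cv2.cvtColor(c["image"],cv2.COLOR_BGR2HSV)
m=(hsv[...,0]>20)&(hsv[...,0]<35)&(hsv[...,1]>120)&(W[...,2]>.1)&(W[...,1]<0); print("top yellow",W[m].mean(0))
E
```

```text
base 1948 c [537.  146.6] s [135.1 109.1] ang 81.9 z 0.0156
tops 2686 c [538.9 155.4] s [84.8 64.6] ang 81.7 z 0.0875
top1 2686 c [538.9 155.4] s [84.8 64.6] ang 81.7 z 0.0875
223 141
racktop 1963 c [ 494.2 -158.8] s [129.7  51.5] ang 18.3 z 0.0396
yellow 5350 c [ 451.7 -153. ] s [ 30.8 107. ] ang 20.8 z 0.4269
ytop 5332 c [ 451.7 -153. ] s [ 30.8 107. ] ang 20.8 z 0.4269
[0.1167 0.4193 0.4269 0.4293 0.4309]
plane [-5.672 -1.434  0.402] [ 0.4433 -0.1432  0.4023]
225 260
top yellow [ 0.45280294 -0.1547316   0.11014715]
```

View pics/crop.png

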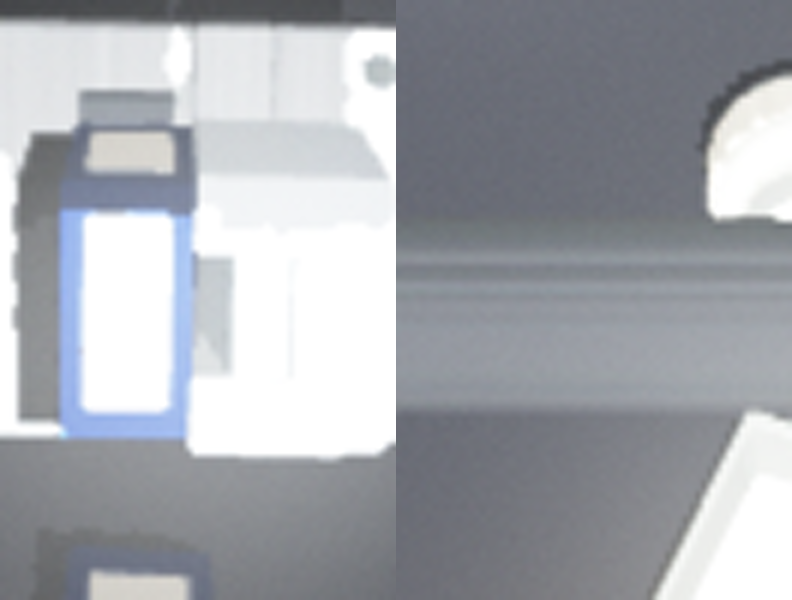

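The left crop shows the middle cell in the clamp. The slot mouth runs from crop (193,258) to (233,375), which is raw u 255–262, v 184–203. The rack crop is off target, so I'll redo it and compute the slot.

```bash
python3 - <<'E'
from h import *
L=lambda n:dict(np.load(f"pics/{n}.npz"))
c=L("wclamp")
for u,v in ((255.2,184),(255.2,203.2),(261.8,184),(261.8,203.2)): print((px2w(c,u,v,.0875)*1000).round(1))
print("top cell tile", )
c=L("wrack");W=cloud(c); hsv=cv2.cvtColor(c["image"],cv2.COLOR_BGR2HSV)
near=(np.hypot(W[...,0]-.47,W[...,1]+.155)<.1)&(W[...,2]<.15)
def rect(m,name):
    p=W[m][:,:2].astype(np.float32); r=cv2.minAreaRect(p*1000); print(name,len(p),np.round(r[0],1),np.round(r[1],1),round(r[2],1))
ye=(hsv[...,0]>18)&(hsv[...,0]<38)&(hsv[...,1]>100)&near
ye=cv2.dilate(ye.astype(np.uint8),np.ones((3,3)))>0
t=near&ye&(W[...,2]>.107); rect(t,"ytop")
pts=W[t]; A=np.c_[pts[:,:2]-pts[:,:2].mean(0),np.ones(len(pts))]
print("plane",np.linalg.lstsq(A,pts[:,2],rcond=None)[0].round(3),pts.mean(0).round(4))
rect(near&(abs(W[...,2]-.0395)<.003),"rack")
ys,xs=np.where(t); u0,v0=int(xs.mean()),int(ys.mean()); print(u0,v0)
cv2.imwrite("pics/crop2.png",cv2.resize(c["image"][v0-30:v0+70,u0-50:u0+50],(600,600),interpolation=cv2.INTER_CUBIC))
E
```

```text
[526.1 155.4  87.5]
[552.7 152.2  87.5]
[527.2 164.1  87.5]
[553.8 161.   87.5]
top cell tile
ytop 440 [ 457.4 -160.5] [28.  25.3] 20.9
plane [ 0.057 -0.002  0.116] [ 0.4575 -0.1625  0.1162]
rack 1950 [ 494.2 -158.8] [129.7  51.5] 18.3
245 157
```

View pics/crop2.png

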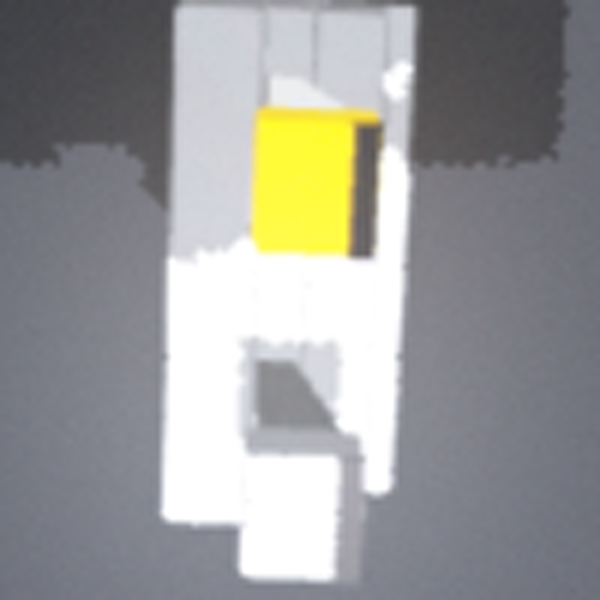

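The black stripe at crop (365,190) lies towards world +y, so the wedge yaw is about 20° and the head centre is (0.457,-0.161). This is the yellow head, as described. I'll grip it across its y.

```bash
python3 - <<'E'
from h import *
c=dict(np.load("pics/wrack.npz"));W=cloud(c); hsv=cv2.cvtColor(c["image"],cv2.COLOR_BGR2HSV)
near=(np.hypot(W[...,0]-.457,W[...,1]+.161)<.03)&(W[...,2]<.15)&(W[...,2]>.109)
t=cv2.erode(near.astype(np.uint8),np.ones((5,5)))>0
p=W[t]; A=np.c_[p[:,:2]-p[:,:2].mean(0),np.ones(len(p))]
g=np.linalg.lstsq(A,p[:,2],rcond=None)[0]; print("grad",g.round(3),len(p),p.mean(0).round(4))
phi=np.radians(110); q=down(phi); H=np.array([.457,-.1605])
move_ptp([*H,.15],q); servo_line([*H,.087],rate=.08)
move_gripper(0.0); print("gap",current_finger_gap(),current_grip_force(),current_clock())
servo_line([*H,.20],rate=.12)
print(current_force(),current_finger_gap(),current_clock())
s=capture("scene"); np.savez("pics/s2.npz",**s); w=capture("wrist")
a=s["image"]; K=s["intrinsics"]; P=K@(s["R"]@np.array([*H,.17])+s["t"]); u,v=(P[:2]/P[2]).astype(int)
cv2.imwrite("pics/held.png",np.hstack([cv2.resize(a[max(v-50,0):max(v-50,0)+100,u-50:u+50],(400,400),interpolation=cv2.INTER_CUBIC),cv2.resize(w["image"][100:300,150:350],(400,400))]))
E
```

```text
grad [ 0.003 -0.011  0.116] 311 [ 0.458  -0.1609  0.1165]
gap 0.026586659448540405 29.876456558704376 7.225
[ 0.20044817  0.41707364 -0.79754043] 0.026160258058234076 8.3167
```

View pics/held.png

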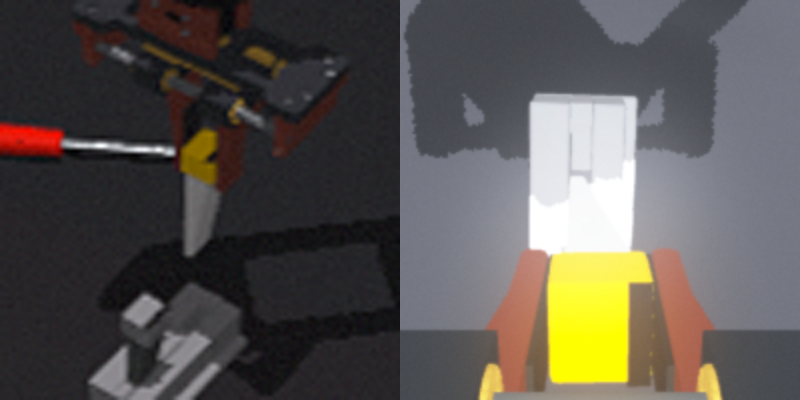

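The wedge is held square (gap 26 mm), with the stripe on the +y side. Now above the slot and in.

```bash
cat >> h.py <<'E'
PHI=np.radians(81.9); YC=np.array([np.cos(PHI),np.sin(PHI),0]); XC=np.array([YC[1],-YC[0],0])
E
python3 - <<'E'
from h import *
q=down(PHI); F=np.array([.5395,.1582,0]); h=.079
tcp=lambda f,z: F+YC*(.007+f)+np.array([0,0,z+h])
move_ptp(tcp(0,.115),q); sleep(.2); print("t",current_clock(),current_force().round(2) if hasattr(current_force(),'round') else current_force())
s=capture("scene"); w=capture("wrist")
r=servo_line(tcp(0,.080),rate=.04,contact_N=4)
print("mouth contact",r,"foot z",np.array(current_position())[2]-h,current_force())
if not r:
    r=servo_line(tcp(-.054/6,.080-.054),rate=.025,contact_N=6)
    print("grip",r,"foot z",np.array(current_position())[2]-h,np.round(current_force(),2),np.array(current_force())@YC)
print(current_finger_gap(),current_clock())
w2=capture("wrist"); np.savez("pics/w2.npz",**w2)
K=s["intrinsics"]; P=K@(s["R"]@(F+[0,0,.1])+s["t"]); u,v=(P[:2]/P[2]).astype(int)
s2=capture("scene")["image"]
cv2.imwrite("pics/ins.png",np.hstack([cv2.resize(i,(400,400),interpolation=cv2.INTER_CUBIC) for i in (s2[v-40:v+40,u-40:u+40],w2["image"][120:300,160:340])]))
E
```

```text
t 9.8833 [ 0.47 -0.44  0.03]
mouth contact False foot z 0.08023317000925571 [ 0.38572771  0.29823278 -0.87825139]
grip True foot z 0.057973524372283466 [ 1.3  -1.59  0.38] -1.389409543583036
0.02594284478046019 12.0833
```

View pics/ins.png

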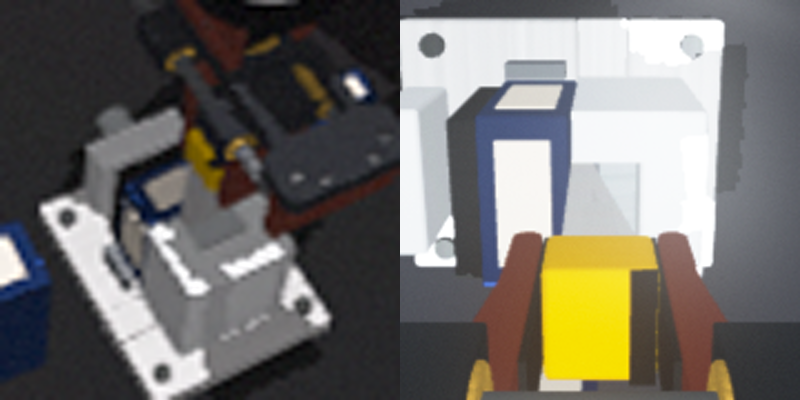

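The blade is in the slot, foot about 28 mm down, upright. I'll continue gently while held to see whether this is the real grip point.

```bash
python3 - <<'E'
from h import *
F=np.array([.5395,.1582,0]); h=.079
for i in range(3):
    p=np.array(current_position()); dz=min(.012,p[2]-h-.022)
    r=servo_line(p+[0,0,-dz]-YC*dz/6,rate=.02,contact_N=6)
    f=np.array(current_force()); n=np.array(current_position())
    print(r,"foot z",(n[2]-h).round(4),"fx,fy,fz",(f@XC).round(2),(f@YC).round(2),f[2].round(2),current_clock())
    if r: break
E
```

```text
True foot z 0.0579 fx,fy,fz 0.73 -0.31 4.07 12.3917
```

```bash
python3 - <<'E'
from h import *
p0=np.array(current_position())
move_gripper(.06); servo_line(p0+[0,0,.075],rate=.15)
w=capture("wrist"); W=cloud(w); hsv=cv2.cvtColor(w["image"],cv2.COLOR_BGR2HSV)
m=(hsv[...,0]>18)&(hsv[...,0]<38)&(hsv[...,1]>100)&(np.hypot(W[...,0]-p0[0],W[...,1]-p0[1])<.04)&(W[...,2]>.1)&(W[...,2]<.19)
p=W[m]; print(len(p),"head top",np.percentile(p[:,2],80).round(4),"expected if unmoved",(p0[2]+.028).round(4))
t=m&(W[...,2]>np.percentile(p[:,2],80)-.004); r=cv2.minAreaRect((W[t][:,:2]*1000).astype(np.float32)); print(r,"tcp",p0.round(4))
move_gripper(0.0); print(current_clock(),current_finger_gap())
s=capture("scene")["image"]
K=(c:=capture("scene"))["intrinsics"]; P=K@(c["R"]@np.array([.54,.158,.11])+c["t"]); u,v=(P[:2]/P[2]).astype(int)
cv2.imwrite("pics/rel.png",np.hstack([cv2.resize(i,(400,400),interpolation=cv2.INTER_CUBIC) for i in (s[v-45:v+45,u-45:u+45],w["image"][120:300,160:340])]))
E
```

```text
1199 head top 0.166 expected if unmoved 0.1649
((540.2628173828125, 161.25701904296875), (23.604677200317383, 28.06056022644043), 80.75150299072266) tcp [0.5402 0.161  0.1369]
14.7917 0.00038030752075402267
```

View pics/rel.png

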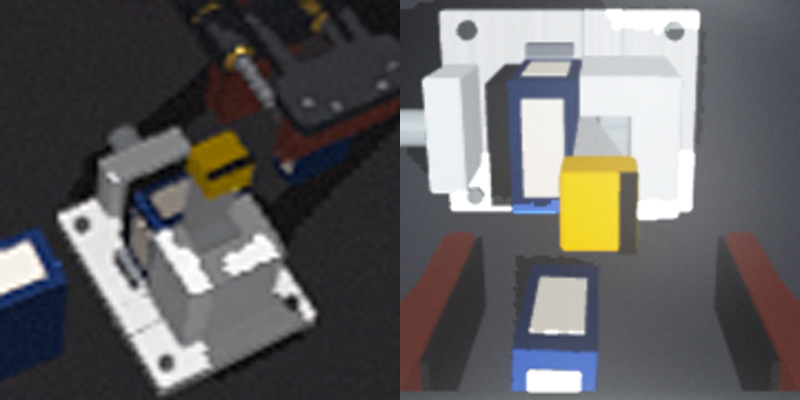

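The wedge stands by itself in the slot with its head top at about z 0.165, upright and centred at (0.540,0.161). Now I'll press with shut fingers in small steps, following the wall slope.

```bash
python3 - <<'E'
from h import *
p=np.array([.5402,.161,.175]); q=down(PHI)
servo_line(p,rate=.1); sleep(.2); f0=np.array(current_force())
r=servo_line(p-[0,0,.05],rate=.02,contact_N=2.5)
P=lambda:np.array(current_position()); fz=lambda:current_force()[2]-f0[2]
print("touch",r,P().round(4),round(fz(),2),current_clock())
def go(d,rate,c): 
    return servo_line(P()+[0,0,-d]-YC*d/6,rate=rate,contact_N=c)
for i in range(12):
    if fz()>8 or current_clock()>32: break
    a=P()[2]; r=go(.01,.01,4); sleep(.1)
    f=np.array(current_force())-f0; print(r,"z",P()[2].round(5),"fz",f[2].round(2),"fy",(f@YC).round(2),"fx",(f@XC).round(2),round(current_clock(),2))
E
```

```text
touch True [0.5402 0.1609 0.1633] 1.67 16.5667
True z 0.16327 fz 5.23 fy -0.26 fx -0.28 16.94
True z 0.16286 fz 4.39 fy 0.07 fx 0.39 17.38
True z 0.16281 fz 3.93 fy 0.48 fx 0.78 17.76
True z 0.16272 fz 4.64 fy 0.97 fx 0.52 18.14
True z 0.16269 fz 4.53 fy 0.89 fx 0.03 18.52
True z 0.16265 fz 4.26 fy 0.44 fx -1.38 18.9
True z 0.16264 fz 4.47 fy -0.2 fx -0.12 19.27
True z 0.16264 fz 5.13 fy 1.03 fx 0.18 19.65
True z 0.16261 fz 4.69 fy 0.35 fx 0.03 20.02
True z 0.16259 fz 4.79 fy -0.48 fx 0.07 20.4
True z 0.16258 fz 5.71 fy 0.39 fx -0.34 20.77
True z 0.16259 fz 4.62 fy 0.28 fx -0.79 21.15
```

```bash
python3 - <<'E'
from h import *
P=lambda:np.array(current_position())
tgt=P(); f00=np.array([.2,.4,-.1])  # approx free-air reading
def F(n=5):
    o=[]
    for _ in range(n): o.append(current_force()); sleep(.02)
    return np.mean(o,0)-f00
done=0
while current_clock()<36:
    d=.0003
    tgt=tgt+[0,0,-d]-YC*d/6
    servo_line(tgt,rate=.004); f=F()
    print("tz",tgt[2].round(5),"z",P()[2].round(5),"fz",f[2].round(1),"fy",(f@YC).round(1),round(current_clock(),2))
    if f[2]>12.5: break
E
```

```text
tz 0.16229 z 0.16254 fz 6.1 fy -0.8 21.48
tz 0.16199 z 0.16248 fz 7.7 fy -0.5 21.82
tz 0.16169 z 0.16237 fz 8.8 fy -1.1 22.15
tz 0.16139 z 0.16227 fz 9.8 fy -0.7 22.48
tz 0.16109 z 0.16212 fz 10.8 fy -0.8 22.82
tz 0.16079 z 0.16195 fz 11.8 fy -0.5 23.15
tz 0.16049 z 0.16178 fz 12.3 fy -1.7 23.48
tz 0.16019 z 0.1616 fz 12.6 fy -0.9 23.82
```

The rise is steady at about 3–6 N per mm, so this is the true clamping phase. Bringing it to about 15 N, then lifting off.

```bash
python3 - <<'E'
from h import *
P=lambda:np.array(current_position())
f00=np.array([.2,.4,-.1])
def F(n=8):
    o=[]
    for _ in range(n): o.append(current_force()); sleep(.02)
    return np.mean(o,0)-f00
tgt=P()-[0,0,.00141]
while current_clock()<36:
    f=F(); print("tz",tgt[2].round(5),"z",P()[2].round(5),"fz",f[2].round(1),"fy",(f@YC).round(1),round(current_clock(),2))
    if f[2]>14.9: break
    d=.0003; tgt=tgt+[0,0,-d]-YC*d/6
    servo_line(tgt,rate=.004)
b=P(); servo_line(b+[0,0,.06],rate=.1); sleep(.3)
print("free",F(20)+f00,"pressed z",b[2].round(5),current_clock())
w=capture("wrist"); W=cloud(w); hsv=cv2.cvtColor(w["image"],cv2.COLOR_BGR2HSV)
m=(hsv[...,0]>18)&(hsv[...,0]<38)&(hsv[...,1]>100)&(np.hypot(W[...,0]-b[0],W[...,1]-b[1])<.04)&(W[...,2]>.1)&(W[...,2]<.19)
print("head top",np.percentile(W[m][:,2],80))
cv2.imwrite("pics/fin.png",cv2.resize(w["image"][100:300,150:350],(500,500)))
E
```

```text
tz 0.16019 z 0.16162 fz 12.6 fy -0.9 23.95
tz 0.15989 z 0.16134 fz 13.4 fy -1.9 24.51
tz 0.15959 z 0.1612 fz 14.7 fy -1.8 24.89
tz 0.15929 z 0.16108 fz 15.4 fy -1.8 25.27
free [ 0.1351238  -0.01738096 -0.15530561] pressed z 0.16108 26.675
head top 0.16276131846329742
```

View pics/fin.png

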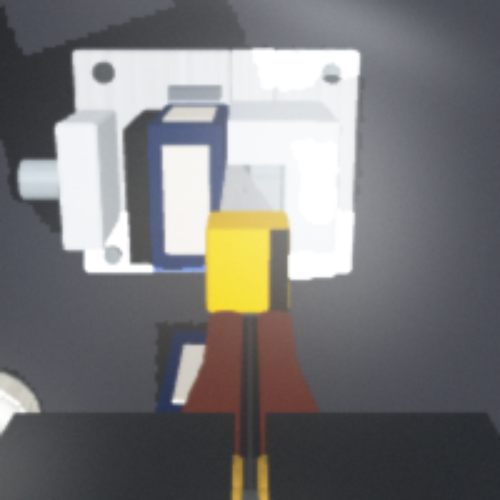

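The wedge is seated upright (foot about 32 mm down), the cell is against the black jaw, the final push was about 15.4 N, and the gripper is clear. Handing in.

```bash
python3 -c "
from bench import *
print(close_job(),current_clock())"
```

```text
the job is handed in; nothing more can be done
the job is handed in; nothing more can be done
```

I pressed the yellow-headed wedge into the slot to about 15.4 N, stripe towards the sloped wall; it held its depth after I let go, the spare and everything else were left alone, and I handed the job in at about 27 s (the hand-in returned no verdict).

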